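# Inspect a chisel's edge in the work light

### The arm

A 6-joint arm with a two-finger parallel gripper is mounted at the origin on the work surface. World frame = base frame: x ahead of the robot, y to its left, z up, the work surface at z = 0. Lengths are in m, angles in rad, forces in N, time in s.
With the tool pointing down it reaches from about 0.4 to 0.825 m from the base axis. Payload 7 kg.
Tool frame: the origin (TCP) lies at the very end of the fingers, on their centre line; the grasp point (between the pads) lies 19 mm behind it (arm.grasp_offset is the distance from the TCP to the grasp point, in m); z points along the fingers, y is the line along which they close (so a half turn about z gives the same grasp; the last joint's range is limited). The gripper opens to 88 mm and grips with 3 to 60 N. Pads are 19 mm wide; open, the fingers measure 130 mm over their backs; the gripper's body (78 mm by 193 mm) begins 47 mm behind the grasp point.
Start: joints at [1.403, 0.359, 0.012, 0, -1.224, -0.288], TCP at [0.297, 0.606, 0.227] pointing down, gripper open.
Joint ranges: [-3.07, 3.07], [-1.43, 2.12], [-1.02, 1.25], [-3.03, 1.67], [-3.05, -0], [-3.03, 3.03]. Speed limits (rad/s): [2.39, 2.39, 3.01, 3.14, 3.14, 3.14].

### API

Orientations are given as [roll, pitch, yaw] about the fixed x, y, z axes, in that order (R = Rz(yaw) Ry(pitch) Rx(roll)).
In Python, from station import get_state, cams, arm, nets gives the robot as it stands.
- The arm moves only by the shell command python3 -m creep 'ROWS' [FORCE]. ROWS is a JSON object of lists of equal length, an entry for each row: "translation": the shift along the world's x, y, z in mm, a list of three; "spin": the turn about the world's z in rad; "gripper": the opening, from 0 (shut) to 1 (fully open). In form: {"translation": [[dx, dy, dz], ...], "spin": [spin, ...], "gripper": [gripper, ...]}. A call has 1 to 8 rows; each row shifts and turns the commanded pose from where the row before left it; what a row does not reach is not made up. A row lasts 1/10 s, in which the tool goes at most 50 mm and 8.59 degrees, less where a joint would pass 70% of its speed; a pose out of reach is approached as far as the arm can. A call is refused whole if a number of a shift passes 50 or a number of a turn 0.15, either way. A call with a gripper value outside its range is refused whole. The fingers move at their own pace and stop on an object; FORCE is the grip in N (left out, the last holds). Time passes only in rows, so rows that do not move let the fingers close. It gives the time, the measured TCP pose, the force, the opening and the grip force at its end, in the units of the state.
- get_state(): the state, without advancing time (a new reading comes with each control period).
- cams.grab_frame(name): name is "scene" or "top" or "wrist"; returns a dict with "img" (384x512x3 uint8, red, green, blue), "mtx" (3x3 intrinsics, pixels), "R" (3x3) and "t" (3): a world point X has camera coordinates R X + t. Camera axes: x right, y down, z forward; pixel columns grow to the right and rows downward; lengths in m; the calibration is good to about 2 mm. A picture is of the moment at which its call begins. There is no depth.
- arm.job_done(): hands the job in; it is judged then, once.
Trained networks look in the newest picture that a camera, given by its name, has taken for a name from the list of things; names that differ only in an ending like _2 or _b are one class to them, and where a whole thing is asked for, a point or a joint stands for the part that bears it (a point fixed in the world has none). Each returns a list of dicts, best first, with "confidence" (0 to 1); they miss things now and then, are a little off and sometimes report something else, mostly with a low value. They report only what shows in the picture. A call takes as long as a camera call. They do not tell look-alikes from the thing itself.
- nets.search_frame(camera, label): "centre" ([x, y, z] in m, in world coordinates, good to about 4 mm: the middle of the surface that is visible of it).
- nets.pinpoint(camera, label): "centre" ([x, y, z] in m, in world coordinates, good to about 4 mm: a listed point, or the origin of a listed thing).
The state is a dict: "t": time; "q": joint angles; "qd": joint speeds; "joint_efforts": joint torques, N m; "eef_pos": TCP position; "ee_rot": TCP orientation; "force": force on the tool from outside, world axes, zero at the start; "moment": the same for the moment, N m; "width": finger opening in m; "gripper_force": force on a finger pad.
Only numpy, scipy, OpenCV 4.12 (cv2) and the standard library are available. Lean on these libraries where they do the work, as an engineer would, in place of code of your own. Each camera call takes 0.05 s, during which the arm holds its last target. There are 200 camera calls.

### The job

First set the work light on the bench: swivel its head to face straight out over the front of its foot (the side away from the battery) and tip it 30 degrees downward. Then draw the broad chisel out of the tool rack, lean it over to about 45 degrees from upright with its cutting edge at the lower end, and hold that edge in the middle of the beam, about 12 cm in front of the lamp's face, touching neither lamp, rack nor bench. Finish while holding it there, raised and still, and leave the rack's other tools and the things lying about the bench where they are.

Things in the scene. Friction and masses are not known exactly. Their poses are not given: they have to be found in the camera images.
- rack: plywood tool rack, fixed: a plank 70 (x) x 230 (y) x 18 mm on two end boards, its top 105 mm above the bench; three oblong slots 14 (x) x 30 (y) mm through it at y = -70, 0, +70 mm hold three tools upright by their shoulders, in any order. Origin under its centre on the bench, z up.
- chisel: broad chisel upright in a rack slot, about 0.2 kg: the thickest of the three handles, round wood 34 mm across, with a flat 35 mm steel cap on top and a 33 mm steel ferrule at its foot; below hangs a flat steel blade 25 mm wide (y), 5 mm thick (x). Origin at the shoulder resting on the plank; z up the handle: handle from z = 0 to 105 mm, blade down to z = -88 mm.
- chisel_edge (a point): the middle of the chisel's cutting edge, at (0, 0, -88) mm of the chisel.
- lamp_stand: the battery work light, fixed to the bench: black foot 150 (x) x 130 (y) x 16 mm, grey battery block 45 mm high on its rear (+x) half, a post in the middle. Front is -x. Origin under its centre; the upright swivel axis is its z axis; the level tilt axis crosses it 220 mm above the bench. The highest the light reaches is about 312 mm (its bar).
- lamp_swivel (a joint): swivel of the yoke with the head about the stand's z axis, rad: 0 = head faces straight out over the front of the foot, positive = turned counter-clockwise seen from above, limits -1.3 to 1.3. Friction about 0.15 N m, stays where it is left.
- lamp_tilt (a joint): tilt of the head in the yoke, rad: 0 = face upright, beam level; positive = beam tipped downward (top and bar move forward); 30 degrees down = 0.52; limits -0.6 to 1.1. Friction about 0.2 N m, stays where it is left.
- lamp_face (a point): centre of the lamp's white face. The head is a box 36 (x) x 126 (y) x 90 (z) mm centred on the tilt axis, the face 20 mm in front of that axis. Axes turn with the head: -x is the beam's direction, y along the tilt axis, z up the face.
- lamp_bar (a point): middle of the round steel bar across the top of the head, by which it is turned and tilted: 12 mm diameter, along the head's y, 78 mm free between two small posts, 85 mm from the tilt axis and 34 mm clear above the head's top. It can be pinched from above and rolls between the pads. Axes as lamp_face.
- screwdriver: bystander in the rack: screwdriver, wooden handle 27 mm across and 95 mm tall, thin round shank. Origin at the shoulder on the plank.
- file: bystander in the rack: file, wooden handle 25 mm across and 88 mm tall, narrow dark 12 mm blade. Origin at the shoulder on the plank.
- tape_measure: bystander: tape measure, 68 x 36 x 62 mm, origin under its centre.
- jar: bystander: glass jar, 72 mm across, 85 mm high, origin under its centre.
- paint_tin: bystander: steel tin, 80 mm across, 100 mm high, origin under its centre.
- offcut: bystander: wood offcut lying flat, 110 x 45 x 28 mm, origin under its centre.
- hammer: bystander: hammer lying flat on the bench behind the rack, 260 mm long, 26 mm high, origin under its middle, handle along its x.
Things that resemble listed ones, but are neither listed nor needed, are in the scene too. Leave any purple look-alike of the chisel alone.

How it is judged:
On the way, in this order (a step that is already met when the one before it is completed fails the run):
1. the light's head faces straight ahead (within 0.15 rad) and is tipped 30 degrees (0.37 to 0.68 rad) down, the chisel still in the rack (value of joint lamp_swivel between -0.15 and 0.15 rad and value of joint lamp_tilt between 0.37 and 0.68 rad and z of chisel_edge in the frame of rack below 0.05 m), for 0.2 s.
2. the chisel, gripped, is drawn up out of the rack: its edge above the plank's top (z of chisel_edge in the frame of rack above 0.108 m and contact force between the fingers and chisel above 1 N), for 0.1 s.
At the end, for the whole second after the job is handed in: Chisel held still by the fingers alone, leaning 33 to 57 degrees from upright, edge down; edge 60 to 180 mm before the lamp's face, within 45 mm of the beam axis sideways and up-down, over 60 mm above the bench; light still within 0.15 rad of straight ahead and 0.37 to 0.68 rad down (value of joint lamp_swivel between -0.15 and 0.15 rad and value of joint lamp_tilt between 0.37 and 0.68 rad and angle between chisel's own z axis and vertical between 0.58 and 1 rad and x of chisel_edge in the frame of lamp_face between -0.18 and -0.06 m and y of chisel_edge in the frame of lamp_face between -0.045 and 0.045 m and z of chisel_edge in the frame of lamp_face between -0.045 and 0.045 m and height (world z) of chisel_edge above 0.06 m and contact force between the fingers and chisel above 1 N and contact force between chisel and rack below 0.1 N and contact force between chisel and lamp_stand below 0.1 N and linear speed of chisel below 0.03 m/s and contact force between chisel and screwdriver below 0.1 N and contact force between chisel and file below 0.1 N and contact force between chisel and tape_measure below 0.1 N and contact force between chisel and jar below 0.1 N and contact force between chisel and paint_tin below 0.1 N and contact force between chisel and offcut below 0.1 N and contact force between chisel and hammer below 0.1 N); the arm keeps its last pose, push and grip.
It fails at once if the screwdriver or the file is moved more than 30 mm (distance of any of screwdriver, file from where it was at the start of the episode above 0.03 m).
It fails at once if another thing on the bench is moved more than 30 mm (distance of any of tape_measure, jar, paint_tin, offcut, hammer from where it was at the start of the episode above 0.03 m).
It also fails if it takes over 48 s, if anything falls off the work surface, if the arm or the gripper's body presses on something with over 40 N, if the wrist force passes 120 N, or if a joint passes its speed limit or range.

## Working session

There is one attempt and no reset: what is moved stays moved. The work goes in short steps, Python scripts to look and compute and a shell command to move; the robot and the scene stay as the last step left them, time stands still between calls to the robot, and variables do not carry over. Pictures are saved under pics/ and viewed, at most 12 in all, crops included, and the job is handed in when it is done.

```bash
mkdir -p pics; ls
cat > h.py <<'E'
import cv2,numpy as np
from station import get_state,cams,arm,nets
def grab(n,f=None):
    d=cams.grab_frame(n)
    if f: cv2.imwrite('pics/'+f,d['img'][:,:,::-1])
    return d
def proj(d,X):
    c=d['R']@np.array(X)+d['t']; p=d['mtx']@c; return p[:2]/p[2]
def ray(d,uv):
    v=d['R'].T@np.linalg.inv(d['mtx'])@np.array([uv[0],uv[1],1.]); return -d['R'].T@d['t'],v/np.linalg.norm(v)
def onz(d,uv,z):
    o,v=ray(d,uv); return o+v*(z-o[2])/v[2]
def tri(ps):
    A=np.zeros((3,3));b=np.zeros(3)
    for d,uv in ps:
        o,v=ray(d,uv);P=np.eye(3)-np.outer(v,v);A+=P;b+=P@o
    return np.linalg.solve(A,b)
E
python3 - <<'E'
from h import *
a=grab('scene');b=grab('top')
cv2.imwrite('pics/s1.png',cv2.resize(a['img'][:,:,::-1],(800,600)))
cv2.imwrite('pics/t1.png',cv2.resize(b['img'][:,:,::-1],(800,600)))
for c,d in(('scene',a),('top',b)):
  print(c,-d['R'].T@d['t'])
  for l in 'rack chisel chisel_edge lamp_stand lamp_face lamp_bar screwdriver file'.split():
    print(l,[(np.round(r['centre'],3).tolist(),round(r['confidence'],2),np.round(proj(d,r['centre'])*1.5625).tolist()) for r in nets.pinpoint(c,l)[:3]])
  for l in 'tape_measure jar paint_tin offcut hammer'.split():
    print(l,[(np.round(r['centre'],3).tolist(),round(r['confidence'],2)) for r in nets.pinpoint(c,l)[:2]])
print(get_state()['t'])
E
```

```text
pics
scene [ 0.99505676 -0.68876986  0.88726304]
rack [([0.498, -0.243, 0.004], 0.96, [316.0, 438.0])]
chisel [([0.688, -0.388, 0.013], 0.91, [344.0, 555.0]), ([0.195, -0.279, 0.014], 0.89, [197.0, 376.0]), ([0.381, 0.168, 0.018], 0.77, [393.0, 299.0])]
chisel_edge [([0.484, -0.312, 0.016], 0.88, [284.0, 456.0]), ([0.191, -0.186, 0.013], 0.74, [229.0, 351.0]), ([0.464, 0.183, 0.02], 0.58, [425.0, 308.0])]
lamp_stand [([0.605, 0.235, 0.002], 0.85, [486.0, 326.0]), ([0.5, -0.246, 0.004], 0.39, [316.0, 440.0])]
lamp_face [([0.589, 0.241, 0.221], 0.82, [493.0, 245.0])]
lamp_bar [([0.612, 0.226, 0.297], 0.75, [504.0, 221.0])]
screwdriver [([0.497, -0.245, 0.104], 0.53, [311.0, 405.0])]
file [([0.523, -0.176, 0.108], 0.59, [346.0, 386.0]), ([0.569, 0.419, -0.003], 0.25, [508.0, 283.0])]
tape_measure [([0.733, -0.039, 0.0], 0.91)]
jar [([0.401, -0.331, 0.001], 0.96)]
paint_tin [([0.499, -0.246, 0.106], 0.56), ([0.568, 0.422, 0.0], 0.51)]
offcut [([0.409, -0.006, -0.0], 0.66)]
hammer [([0.774, -0.196, -0.001], 0.79)]
top [0.23805309 0.02890415 1.50962873]
rack [([0.503, -0.247, 0.001], 0.82,
[... 260 characters left out ...]
9.0, 208.0])]
lamp_stand [([0.607, 0.23, -0.001], 0.72, [314.0, 273.0])]
lamp_face [([0.59, 0.25, 0.222], 0.69, [289.0, 254.0])]
lamp_bar [([0.616, 0.221, 0.302], 0.63, [299.0, 230.0]), ([0.483, -0.315, 0.106], 0.55, [560.0, 318.0]), ([0.605, 0.235, -0.002], 0.48, [312.0, 274.0])]
screwdriver [([0.503, -0.244, 0.104], 0.5, [527.0, 309.0])]
file [([0.521, -0.179, 0.102], 0.58, [496.0, 301.0])]
tape_measure [([0.735, -0.039, -0.002], 0.65), ([0.619, 0.222, 0.304], 0.24)]
jar [([0.401, -0.326, -0.001], 0.71)]
paint_tin [([0.567, 0.417, -0.004], 0.92)]
offcut [([0.407, -0.005, -0.006], 0.96), ([0.48, -0.315, 0.106], 0.72)]
hammer [([0.775, -0.19, -0.0], 0.73), ([0.502, -0.241, 0.103], 0.71)]
1.4
```

View pics/s1.png

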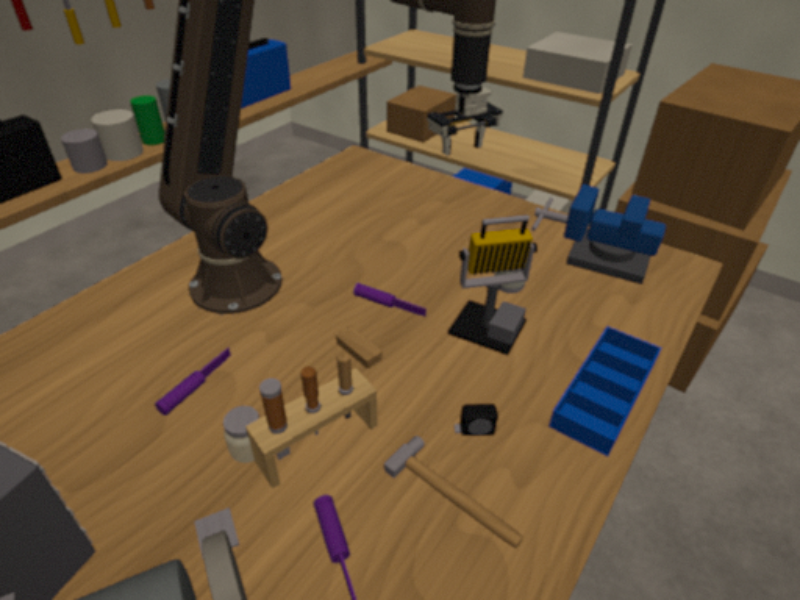

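View pics/t1.png

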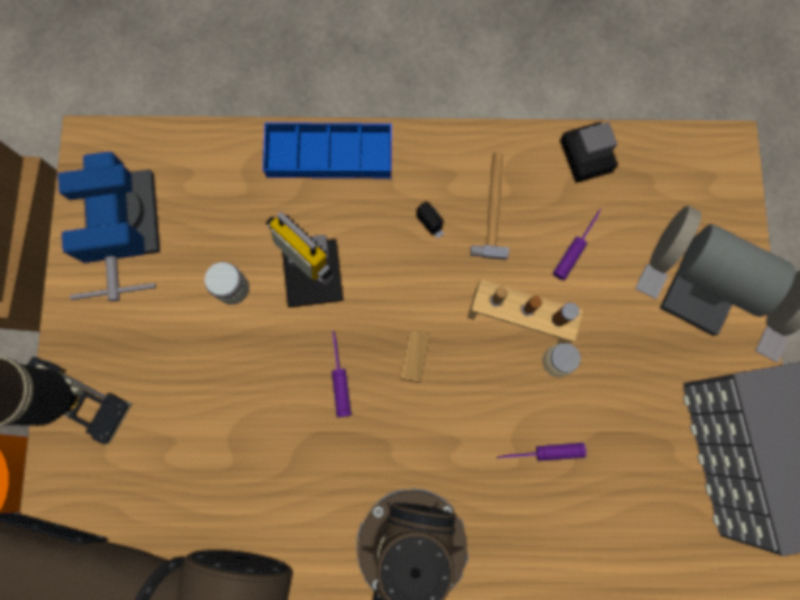

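The top and scene views agree. The rack is at about (0.50,-0.245), and its handles in the scene picture are a thick one with a grey cap at (272,395), an orange-brown one at (311,385) and a thin pale one at (345,372). Purple look-alikes lie at (190,385), (390,298) and (332,525). The thick capped one in the rack fits the chisel. I'll confirm it in a crop, together with the lamp.

Run:
```python
from h import *
s=get_state(); print({k:np.round(s[k],3).tolist() for k in('t','eef_pos','ee_rot','q','width')})
a=grab('scene')['img'];b=grab('top')['img']
A=cv2.resize(a[225:315,140:260],(400,300),interpolation=cv2.INTER_CUBIC)
A2=cv2.resize(a[135:225,275:395],(400,300),interpolation=cv2.INTER_CUBIC)
B=cv2.resize(b[130:205,165:240],(400,400),interpolation=cv2.INTER_CUBIC)
C=np.zeros((600,800,3),np.uint8);C[:300,:400]=A;C[300:,:400]=A2;C[:400,400:]=B
cv2.imwrite('pics/c1.png',C[:,:,::-1])
```

```text
{'t': 1.4, 'eef_pos': [0.297, 0.606, 0.227], 'ee_rot': [3.142, -0.0, -0.456], 'q': [1.403, 0.359, 0.012, 0.0, -1.224, -0.288], 'width': 0.088}
```

View pics/c1.png

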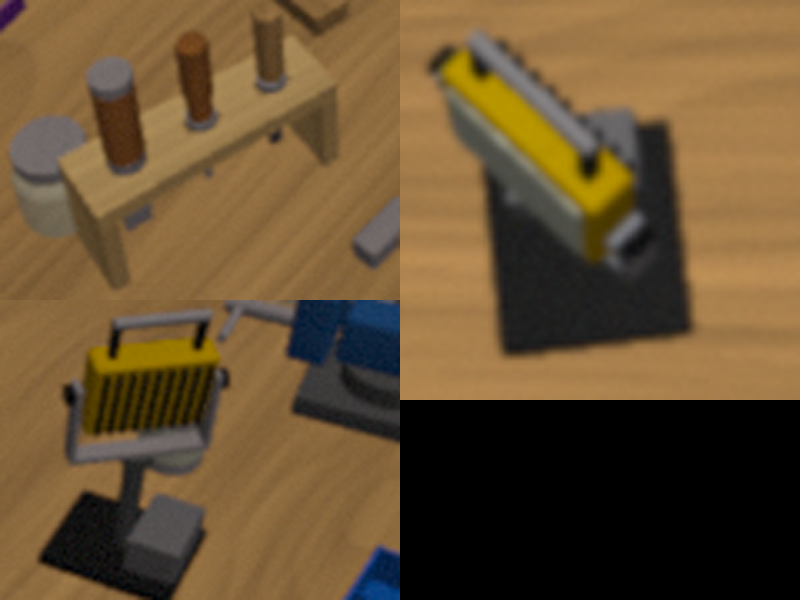

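The crop confirms the chisel: it has the thickest handle, a flat steel cap at (110,78) and a wide blade under the plank at (138,215). The screwdriver at (195,80) and the file at (268,45) are thinner. In the lamp crop the foot corners are at (503,355), (692,330) and (668,122), and the bar runs from (478,35) to (592,150).

```bash
python3 - <<'E'
from h import *
b=grab('top')
f=lambda u,v:(165+(u-400)/5.333,130+v/5.333)
P=[onz(b,f(*p),.016)[:2] for p in[(503,355),(692,330),(668,122)]]
print(np.round(P,3),'centre',(P[0]+P[2])/2)
v=P[2]-P[1];w=P[0]-P[1]
print(np.linalg.norm(v),np.linalg.norm(w),'yaw',np.arctan2(v[1],v[0]),np.arctan2(-w[0],w[1]))
Q=[onz(b,f(*p),.303)[:2] for p in[(478,35),(592,150)]];w=Q[0]-Q[1]
print(np.round(Q,3),np.mean(Q,0),'head yaw',np.arctan2(-w[0],w[1]),np.linalg.norm(w))
E
python3 -m creep '{"translation":[[0,0,45],[0,0,45],[0,-30,45],[35,-45,45],[40,-45,10],[40,-45,0],[40,-45,0],[40,-45,0]],"spin":[0,0,0,0,0,0,0,0],"gripper":[1,1,1,1,1,1,1,1]}'
```

```text
[[0.521 0.284]
 [0.539 0.159]
 [0.684 0.178]] centre [0.60261004 0.23118138]
0.1459939665506745 0.12694715201785622 yaw 0.1321153967681943 0.13841548454560154
[[0.648 0.256]
 [0.582 0.191]] [0.61477641 0.2231372 ] head yaw -0.79151917262325 0.09245781641324326
t: 2.35
eef_pos: [0.4545, 0.3967, 0.3978]
ee_rot: [-3.141, -0.0, -0.455]
force: [0.9, 0.4, -0.5]
width: 0.0875
gripper_force: 0.0
```

```bash
python3 -m creep '{"translation":[[15,-20,10],[15,-20,10],[15,-20,5],[15,-15,0],[10,-10,0],[10,-10,0],[0,0,0],[0,0,0]],"spin":[-0.145,-0.145,-0.145,-0.145,-0.145,-0.145,-0.145,-0.145],"gripper":[1,1,1,1,1,1,1,1]}'
python3 - <<'E'
from h import *
import pickle
d=grab('wrist','w1.png');pickle.dump(d,open('w1.pkl','wb'))
print(-d['R'].T@d['t'],d['R'][2])
for l in('lamp_bar','lamp_face','lamp_stand'):print(l,[(np.round(r['centre'],4).tolist(),round(r['confidence'],2),np.round(proj(d,r['centre'])).tolist()) for r in nets.pinpoint('wrist',l)[:2]])
E
python3 -m creep '{"translation":[[25,-25,0],[25,-25,0],[20,-25,0],[0,0,0],[0,0,0],[0,0,0]],"spin":[-0.145,-0.145,-0.145,-0.145,-0.145,-0.03],"gripper":[1,1,1,1,1,1]}'
python3 - <<'E'
from h import *
import pickle
d=grab('wrist','w2.png');pickle.dump(d,open('w2.pkl','wb'))
a=cv2.imread('pics/w1.png');b=cv2.imread('pics/w2.png')
cv2.imwrite('pics/w12.png',np.hstack([cv2.resize(a,(400,300)),cv2.resize(b,(400,300))]))
for l in('lamp_bar','lamp_face','lamp_stand'):print(l,[(np.round(r['centre'],4).tolist(),round(r['confidence'],2),np.round(proj(d,r['centre'])).tolist()) for r in nets.pinpoint('wrist',l)[:2]])
E
```

```text
t: 3.15
eef_pos: [0.534, 0.3028, 0.4223]
ee_rot: [3.141, -0.0, -1.623]
force: [0.4, 0.1, -0.2]
width: 0.0877
gripper_force: 0.0
[0.53072732 0.22583434 0.58105867] [ 0.01339516  0.28049547 -0.95976188]
lamp_bar [([0.6157, 0.2224, 0.3072], 0.92, [143.0, 96.0]), ([0.6031, 0.2317, 0.0005], 0.53, [208.0, 101.0])]
lamp_face [([0.5954, 0.2497, 0.2219], 0.82, [191.0, 122.0])]
lamp_stand [([0.6052, 0.2302, -0.0004], 0.84, [206.0, 100.0])]
t: 3.95
eef_pos: [0.6038, 0.2282, 0.4222]
ee_rot: [3.142, -0.0, -2.371]
force: [0.8, 0.4, -0.1]
width: 0.0875
gripper_force: 0.0
lamp_bar [([0.6154, 0.2236, 0.3056], 0.95, [239.0, 193.0])]
lamp_face [([0.5938, 0.2487, 0.2196], 0.62, [271.0, 173.0])]
lamp_stand []
```

View pics/w12.png

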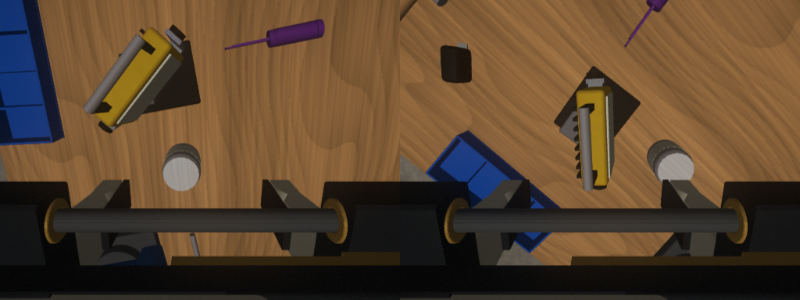

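The second wrist view shows the bar centred at about (585,148), almost perpendicular to the closing line. Its height comes out at 0.306, which matches 220 + 85·cos(tilt). I'll descend and pinch it.

```bash
python3 -m creep '{"translation":[[6,-2,-34],[6,-3,-34],[0,0,-34],[0,0,-32],[0,0,0],[0,0,0],[0,0,0],[0,0,0]],"spin":[0,0,0,0,0,0,0,0],"gripper":[1,1,1,1,0,0,0,0]}' 40; python3 -m creep '{"translation":[[0,0,0],[0,0,0]],"spin":[0,0],"gripper":[0,0]}' 40
```

```text
t: 4.95
eef_pos: [0.6164, 0.2239, 0.2906]
ee_rot: [-3.141, 0.003, -2.37]
force: [0.3, 0.2, -0.4]
width: 0.0614
gripper_force: 0.0
t: 5.15
eef_pos: [0.6158, 0.2235, 0.2892]
ee_rot: [-3.141, 0.001, -2.371]
force: [-0.3, -0.5, 0.3]
width: 0.0451
gripper_force: 0.0
```

```bash
python3 -m creep '{"translation":[[0,0,0],[0,0,0],[0,0,0],[0,0,0],[0,0,0]],"spin":[0,0,0,0,0],"gripper":[0,0,0,0,0]}' 40
```

```text
t: 5.65
eef_pos: [0.6154, 0.2234, 0.2882]
ee_rot: [3.141, -0.0, -2.371]
force: [-0.8, 0.5, -0.2]
width: 0.0111
gripper_force: 39.8
```

```bash
python3 -m creep '{"translation":[[1,1,0],[1,1,0],[0,2,0],[0,2,0],[0,2,0],[0,1,0],[0,1,0],[0,0,0]],"spin":[0.13,0.13,0.13,0.13,0.13,0.14,0.14,0],"gripper":[0,0,0,0,0,0,0,0]}' 40
python3 -m creep '{"translation":[[-8,-1,1],[-8,-1,0],[-8,-1,-1],[-8,-1,-1],[-8,-1,-3],[-8,-1,-3],[-8,-2,-4],[0,0,0]],"spin":[0,0,0,0,0,0,0,0],"gripper":[0,0,0,0,0,0,0,0]}' 40
python3 - <<'E'
from h import *
a=grab('scene');b=grab('top')
for c in('scene','top'):
  for l in('lamp_face','lamp_bar'):print(c,l,[(np.round(r['centre'],4).tolist(),round(r['confidence'],2)) for r in nets.pinpoint(c,l)[:2]])
E
```

```text
t: 6.45
eef_pos: [0.618, 0.2346, 0.2883]
ee_rot: [-3.14, 0.002, -1.437]
force: [0.9, 5.3, -1.0]
width: 0.0109
gripper_force: 39.8
t: 7.25
eef_pos: [0.5628, 0.2265, 0.279]
ee_rot: [-3.136, 0.003, -1.444]
force: [0.5, 4.8, 3.2]
width: 0.0109
gripper_force: 40.0
scene lamp_face []
scene lamp_bar [([0.5615, 0.2264, 0.2888], 0.97)]
top lamp_face [([0.5881, 0.2319, 0.2067], 0.58), ([0.4078, -0.0044, -0.004], 0.58)]
top lamp_bar [([0.5631, 0.2252, 0.2924], 0.83), ([0.3992, -0.3289, 0.0013], 0.58)]
```

```bash
python3 -m creep '{"translation":[[0,0,0],[0,0,0],[0,0,0],[0,0,0],[0,0,20],[0,0,45],[-15,-30,45],[-30,-40,20]],"spin":[0,0,0,0,0,0,0,0],"gripper":[1,1,1,1,1,1,1,1]}'
python3 - <<'E'
from h import *
a=grab('scene');b=grab('top')
for c in('scene','top'):
  for l in('lamp_face','lamp_bar','lamp_stand'):print(c,l,[(np.round(r['centre'],4).tolist(),round(r['confidence'],2)) for r in nets.pinpoint(c,l)[:2]])
A=cv2.resize(a['img'][125:230,265:405],(400,300),interpolation=cv2.INTER_CUBIC)
B=cv2.resize(b['img'][125:215,160:280],(400,300),interpolation=cv2.INTER_CUBIC)
cv2.imwrite('pics/c2.png',np.hstack([A,B])[:,:,::-1])
E
```

```text
t: 8.35
eef_pos: [0.5217, 0.1617, 0.4032]
ee_rot: [-3.14, -0.001, -1.44]
force: [0.3, 0.4, -0.1]
width: 0.0691
gripper_force: 0.0
scene lamp_face [([0.5897, 0.2259, 0.2056], 0.55)]
scene lamp_bar [([0.5619, 0.2277, 0.2894], 0.91)]
scene lamp_stand [([0.6056, 0.2327, -0.0002], 0.96)]
top lamp_face [([0.7329, -0.0332, 0.0002], 0.41)]
top lamp_bar [([0.5651, 0.226, 0.2927], 0.5)]
top lamp_stand [([0.7749, -0.1882, 0.0021], 0.52)]
```

View pics/c2.png

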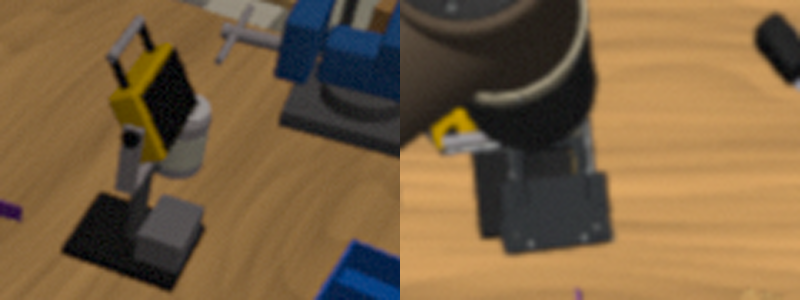

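The lamp head now faces the front and is tipped about 30° down: the bar is at (0.563,0.227), 42 mm forward of the axis. Next is the rack.

```bash
python3 -m creep '{"translation":[[-3,-48,0],[-3,-48,0],[-4,-48,0],[-4,-48,0],[-4,-48,0],[-5,-48,0],[-5,-48,0],[-5,-48,0]],"spin":[-0.05,-0.05,-0.05,-0.05,-0.05,-0.05,-0.05,-0.05],"gripper":[1,1,1,1,1,1,1,1]}'
python3 - <<'E'
from h import *
import pickle
b=grab('top','t2.png');d=grab('wrist','w3.png');pickle.dump(d,open('w3.pkl','wb'))
B=b['img']
for l in('lamp_face','lamp_bar','lamp_stand'):print(l,[(np.round(r['centre'],4).tolist(),round(r['confidence'],2)) for r in nets.pinpoint('top',l)[:1]])
for l in('chisel','rack','screwdriver','file'):print(l,[(np.round(r['centre'],4).tolist(),round(r['confidence'],2),np.round(proj(d,r['centre'])).tolist()) for r in nets.pinpoint('wrist',l)[:2]])
E
python3 -m creep '{"translation":[[0,-45,0],[0,-45,0],[0,0,0]],"spin":[0,0,0],"gripper":[1,1,1]}'
python3 - <<'E'
from h import *
import pickle
d=grab('wrist','w4.png');pickle.dump(d,open('w4.pkl','wb'))
for l in('chisel','rack','screwdriver','file'):print(l,[(np.round(r['centre'],4).tolist(),round(r['confidence'],2),np.round(proj(d,r['centre'])).tolist()) for r in nets.pinpoint('wrist',l)[:2]])
a=cv2.imread('pics/w3.png');b=cv2.imread('pics/w4.png');t=cv2.imread('pics/t2.png')
C=np.zeros((600,800,3),np.uint8);C[:300,:400]=cv2.resize(a,(400,300));C[:300,400:]=cv2.resize(b,(400,300));C[300:,:400]=cv2.resize(t[125:215,160:280],(400,300),interpolation=cv2.INTER_CUBIC)
cv2.imwrite('pics/c3.png',C)
E
```

```text
t: 9.55
eef_pos: [0.4874, -0.2241, 0.4]
ee_rot: [3.14, -0.0, -1.842]
force: [0.9, 0.1, -0.3]
width: 0.0877
gripper_force: 0.0
lamp_face [([0.5903, 0.2342, 0.2102], 0.72)]
lamp_bar [([0.5641, 0.2257, 0.2921], 0.81)]
lamp_stand [([0.605, 0.2321, -0.0022], 0.65)]
chisel [([0.6873, -0.3904, 0.0162], 0.67, [97.0, 81.0]), ([0.1971, -0.2725, 0.0139], 0.67, [422.0, 67.0])]
rack [([0.4984, -0.2449, -0.0023], 0.62, [240.0, 136.0])]
screwdriver [([0.5037, -0.246, 0.1043], 0.92, [235.0, 146.0])]
file [([0.517, -0.1747, 0.1046], 0.96, [240.0, 196.0]), ([0.7724, -0.1917, 0.0009], 0.62, [101.0, 208.0])]
t: 10.3
eef_pos: [0.4876, -0.3149, 0.4]
ee_rot: [3.14, -0.001, -1.842]
force: [-0.2, 0.5, -0.3]
width: 0.0879
gripper_force: 0.0
chisel [([0.6846, -0.3909, 0.0133], 0.97, [121.0, 131.0]), ([0.4822, -0.315, 0.1052], 0.86, [254.0, 152.0])]
rack [([0.5005, -0.2447, -0.0037], 0.88, [254.0, 183.0]), ([0.7276, -0.0402, -0.0015], 0.25, [170.0, 310.0])]
screwdriver [([0.4982, -0.2438, 0.106], 0.56, [256.0, 203.0])]
file [([0.5211, -0.1773, 0.1034], 0.62, [253.0, 247.0])]
```

View pics/c3.png

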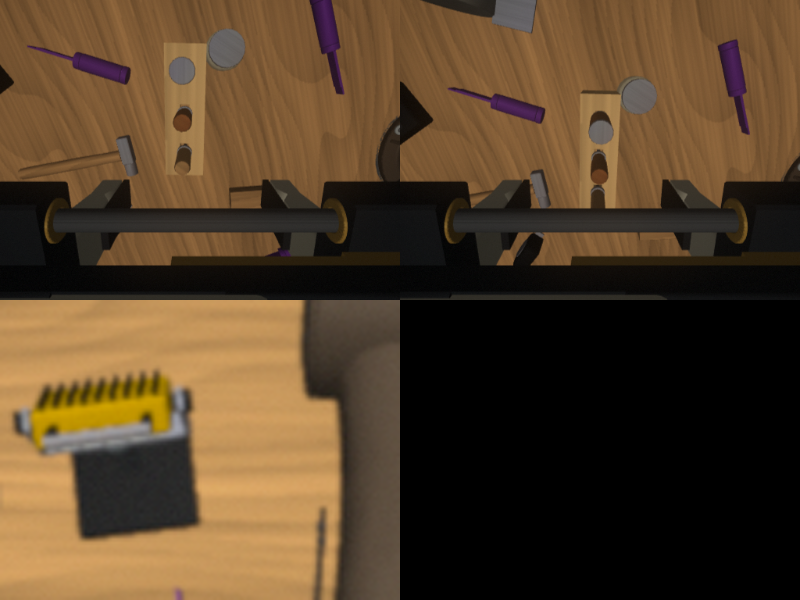

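The wrist views show the capped chisel at (181,70) and (600,131), with the rack axis vertical in the picture, so the gripper is square to it. In the top crop the lamp bar is parallel to the foot edge.

Run:
```python
from h import *
import pickle
a=pickle.load(open('w3.pkl','rb'));b=pickle.load(open('w4.pkl','rb'))
X=[]
for d,(r0,r1,c0,c1) in((a,(70,110,205,260)),(b,(148,188,228,285))):
    g=cv2.cvtColor(d['img'],cv2.COLOR_RGB2HSV)[r0:r1,c0:c1]
    m=((g[:,:,1]<60)&(g[:,:,2]>70)).astype(np.uint8)
    n,l,s,c=cv2.connectedComponentsWithStats(m);i=1+np.argmax(s[1:,4])
    uv=c[i]+[c0,r0];print(uv,s[i]);X.append((d,uv))
print('cap tri',tri(X), [onz(d,u,.21) for d,u in X])
```

```text
[232.49278579  90.04994451] [ 11   3  34  35 901]
[256.83333333 168.58736559] [ 14   6  31  30 744]
cap tri [ 0.48101872 -0.31385898  0.2074526 ] [array([ 0.48100419, -0.31378171,  0.21      ]), array([ 0.48083685, -0.31440763,  0.21      ])]
```

```bash
python3 -m creep '{"translation":[[-7,1,-40],[0,0,-45],[0,0,-45],[0,0,-45],[0,0,-40],[0,0,-29],[0,0,0],[0,0,0]],"spin":[0,0,0,0,0,0,0,0],"gripper":[1,1,1,1,1,1,0,0]}' 40; python3 -m creep '{"translation":[[0,0,0],[0,0,0],[0,0,0],[0,0,0],[0,0,0]],"spin":[0,0,0,0,0],"gripper":[0,0,0,0,0]}' 40
```

```text
t: 11.35
eef_pos: [0.4811, -0.311, 0.1581]
ee_rot: [-3.141, -0.001, -1.839]
force: [0.6, 0.3, 1.2]
width: 0.0768
gripper_force: 0.0
t: 11.85
eef_pos: [0.4805, -0.3116, 0.1574]
ee_rot: [-3.141, 0.0, -1.841]
force: [0.1, -0.1, -0.0]
width: 0.0371
gripper_force: 0.0
```

```bash
python3 -m creep '{"translation":[[0,0,0],[0,0,0]],"spin":[0,0],"gripper":[0,0]}' 40;  python3 -m creep '{"translation":[[0,0,10],[0,0,15],[0,0,18],[0,0,18],[0,0,18],[0,0,18],[0,0,14],[0,0,9]],"spin":[0,0,0,0,0,0,0,0],"gripper":[0,0,0,0,0,0,0,0]}' 40
```

```text
t: 12.05
eef_pos: [0.4805, -0.3116, 0.1572]
ee_rot: [-3.141, -0.0, -1.841]
force: [0.2, 0.4, 2.0]
width: 0.0334
gripper_force: 40.0
t: 12.85
eef_pos: [0.4805, -0.3116, 0.2785]
ee_rot: [-3.14, -0.0, -1.841]
force: [0.4, 0.4, -2.2]
width: 0.0335
gripper_force: 40.0
```

```bash
python3 -m creep '{"translation":[[0,0,10],[0,0,10],[10,-3,0],[10,-3,0],[10,-3,0],[10,-3,0],[10,-3,0],[8,-2,0]],"spin":[0.14,0.14,0.14,0.14,0.14,0.14,0.14,0.14],"gripper":[0,0,0,0,0,0,0,0]}' 40;  python3 -m creep '{"translation":[[0,0,0],[0,0,0],[0,0,0],[0,0,0]],"spin":[0.145,0.145,0.145,0.015],"gripper":[0,0,0,0]}' 40
python3 - <<'E'
from h import *
a=grab('scene')['img'];A=cv2.resize(a[150:330,120:360],(800,600),interpolation=cv2.INTER_CUBIC)
cv2.imwrite('pics/c4.png',A[:,:,::-1])
E
```

```text
t: 13.65
eef_pos: [0.5386, -0.3285, 0.2966]
ee_rot: [3.141, 0.001, -0.715]
force: [0.6, 0.2, -1.2]
width: 0.0337
gripper_force: 40.0
t: 14.05
eef_pos: [0.5382, -0.3284, 0.2966]
ee_rot: [-3.141, 0.001, -0.268]
force: [-0.8, 0.2, -1.4]
width: 0.0335
gripper_force: 40.0
```

View pics/c4.png

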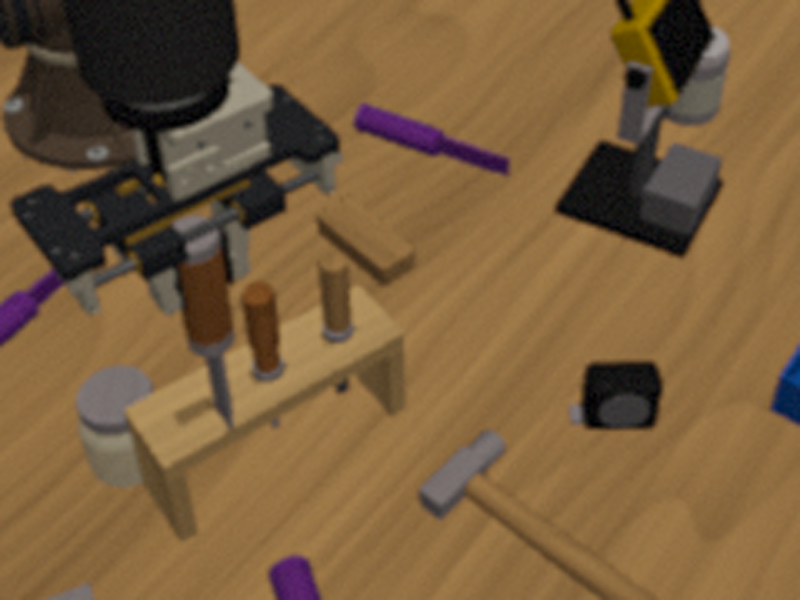

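The chisel is held behind the rack with its edge clear of the plank. I'll lower it and pivot it against the plank's rear edge with a light grip.

```bash
python3 -m creep '{"translation":[[0,0,-20],[0,0,-25],[0,0,-20],[0,0,-13],[0,0,0]],"spin":[0,0,0,0,0],"gripper":[0,0,0,0,0]}' 40; python3 -m creep '{"translation":[[0,0,0],[-6,2,0],[-7,2,0],[-7,2,0],[-7,2,0],[-7,2,0],[-7,2,0],[0,0,0]],"spin":[0,0,0,0,0,0,0,0],"gripper":[0,0,0,0,0,0,0,0]}' 12
python3 - <<'E'
from h import *
a=grab('scene')['img'];A=cv2.resize(a[150:330,120:360],(800,600),interpolation=cv2.INTER_CUBIC)
cv2.imwrite('pics/c5.png',A[:,:,::-1])
E
```

```text
t: 14.6
eef_pos: [0.5374, -0.3281, 0.217]
ee_rot: [-3.141, 0.004, -0.273]
force: [-0.4, 0.6, -1.1]
width: 0.0337
gripper_force: 40.0
t: 15.4
eef_pos: [0.4965, -0.3162, 0.2193]
ee_rot: [-3.141, -0.0, -0.271]
force: [0.3, 0.0, -1.4]
width: 0.0338
gripper_force: 12.0
```

View pics/c5.png

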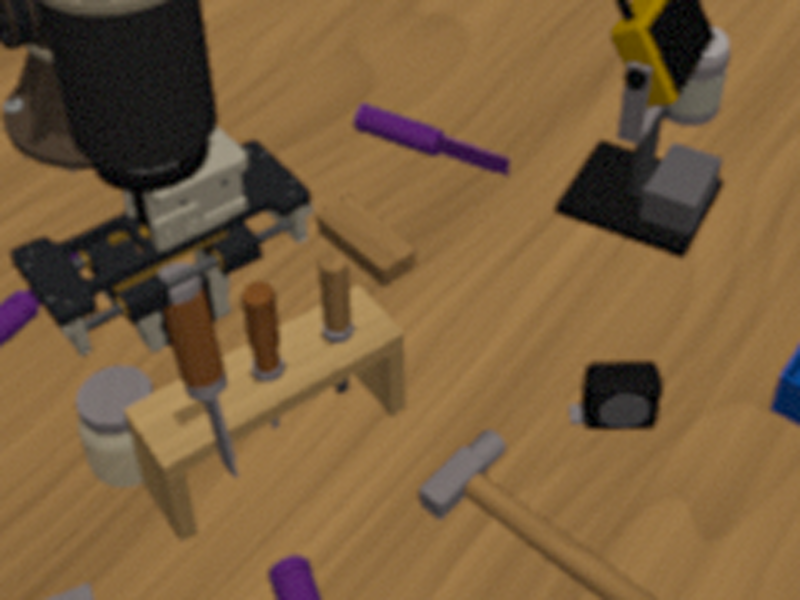

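The chisel has begun to lean, handle toward the robot, with negligible force. I'll continue the arc.

```bash
python3 -m creep '{"translation":[[-9,2,-2],[-9,3,-2],[-9,2,-3],[-9,3,-4],[-9,2,-5],[-9,3,-5],[-9,2,-7],[-8,2,-7]],"spin":[0,0,0,0,0,0,0,0],"gripper":[0,0,0,0,0,0,0,0]}' 12; python3 -m creep '{"translation":[[0,0,0],[0,0,0],[0,0,0]],"spin":[0,0,0],"gripper":[0,0,0]}' 60
python3 - <<'E'
from h import *
a=grab('scene')['img'];A=cv2.resize(a[150:330,120:360],(800,600),interpolation=cv2.INTER_CUBIC)
cv2.imwrite('pics/c6.png',A[:,:,::-1])
E
```

```text
t: 16.25
eef_pos: [0.4256, -0.2973, 0.1834]
ee_rot: [-3.142, -0.0, -0.271]
force: [-0.2, 1.0, -0.2]
width: 0.0344
gripper_force: 12.0
t: 16.55
eef_pos: [0.4268, -0.2976, 0.1842]
ee_rot: [3.141, -0.0, -0.271]
force: [0.6, -0.5, -0.3]
width: 0.0332
gripper_force: 60.0
```

View pics/c6.png

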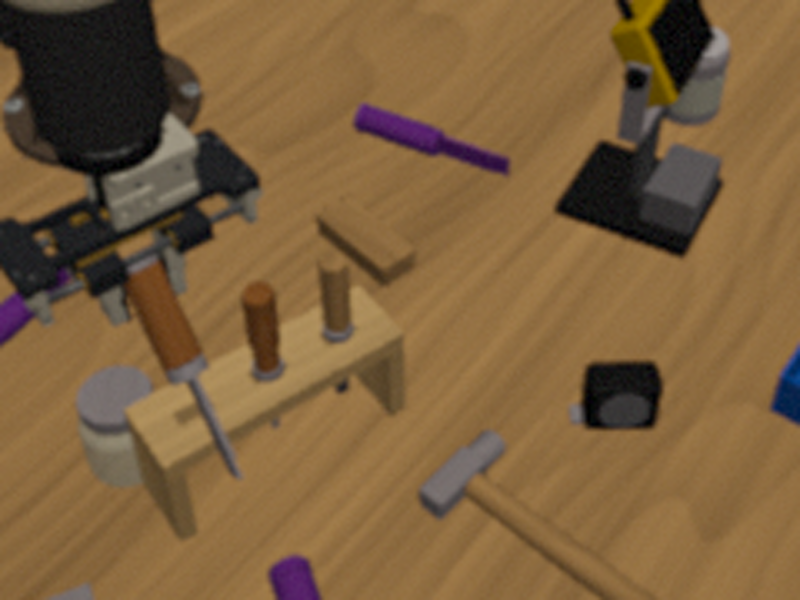

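The chisel now leans about 45° with the edge low and is gripped at 60 N. I'll lift it clear and carry it to the lamp.

```bash
python3 -m creep '{"translation":[[0,0,15],[0,0,30],[0,0,40],[0,0,45],[0,10,40],[0,30,10],[0,35,0],[0,35,0]],"spin":[0,0,0,0,0,0.03,0.04,0.04],"gripper":[0,0,0,0,0,0,0,0]}' 60; python3 -m creep '{"translation":[[0,38,0],[0,38,0],[0,38,0],[0,38,0],[0,38,0],[0,38,0],[0,30,0],[0,20,0]],"spin":[0.04,0.04,0.04,0.04,0.04,0.04,0.03,0.02],"gripper":[0,0,0,0,0,0,0,0]}' 60; python3 -m creep '{"translation":[[-8,25,0],[-8,25,0],[-8,20,0],[-8,20,0],[-8,10,0],[0,0,0],[0,0,0]],"spin":[0,0,0,0,0,0,0],"gripper":[0,0,0,0,0,0,0]}' 60
python3 - <<'E'
from h import *
a=grab('scene');b=grab('top')
for c,d in(('scene',a),('top',b)):
  for l in('chisel_edge','chisel','lamp_face','lamp_bar'):print(c,l,[(np.round(r['centre'],4).tolist(),round(r['confidence'],2),np.round(proj(d,r['centre'])).tolist()) for r in nets.pinpoint(c,l)[:4]])
A=cv2.resize(a['img'][90:240,200:400],(400,300),interpolation=cv2.INTER_CUBIC)
B=cv2.resize(b['img'][120:270,130:330],(400,300),interpolation=cv2.INTER_CUBIC)
cv2.imwrite('pics/c7.png',np.hstack([A,B])[:,:,::-1])
E
```

```text
t: 17.4
eef_pos: [0.4263, -0.1865, 0.3642]
ee_rot: [-3.141, -0.0, -0.16]
force: [0.4, 0.2, -1.5]
width: 0.0331
gripper_force: 60.0
t: 18.2
eef_pos: [0.4261, 0.0925, 0.3639]
ee_rot: [-3.142, 0.001, 0.132]
force: [0.3, -0.4, -1.9]
width: 0.0333
gripper_force: 60.0
t: 18.9
eef_pos: [0.3863, 0.1905, 0.364]
ee_rot: [3.141, 0.0, 0.13]
force: [-0.4, -0.2, -1.2]
width: 0.0333
gripper_force: 60.0
scene chisel_edge [([0.5083, 0.203, 0.2662], 0.75, [290.0, 142.0]), ([0.1866, -0.1881, 0.0143], 0.61, [145.0, 224.0]), ([0.4638, 0.1844, 0.0206], 0.54, [272.0, 197.0])]
scene chisel [([0.4428, 0.1975, 0.3351], 0.97, [273.0, 118.0]), ([0.3795, 0.1678, 0.0178], 0.88, [251.0, 191.0]), ([0.6856, -0.3911, 0.0149], 0.86, [219.0, 355.0]), ([0.1965, -0.2779, 0.0138], 0.71, [126.0, 241.0])]
scene lamp_face [([0.5894, 0.2252, 0.2055], 0.96, [313.0, 163.0]), ([0.5052, 0.205, 0.2664], 0.45, [289.0, 142.0])]
scene lamp_bar [([0.5597, 0.2279, 0.2919], 0.82, [308.0, 137.0])]
top chisel_edge [([0.1893, -0.1865, 0.016], 0.78, [319.0, 292.0]), ([0.7621, -0.4422, 0.0157], 0.77, [384.0, 133.0]), ([0.4672, 0.1807, 0.0168], 0.54, [213.0, 212.0])]
top chisel [([0.1971, -0.2745, 0.015], 0.92, [344.0, 290.0]), ([0.379, 0.1673, 0.0141], 0.9, [216.0, 237.0]), ([0.6862, -0.3928, 0.015], 0.84, [371.0, 153.0])]
top lamp_face [([0.5864, 0.2329, 0.2075], 0.69, [191.0, 165.0])]
top lamp_bar []
```

View pics/c7.png

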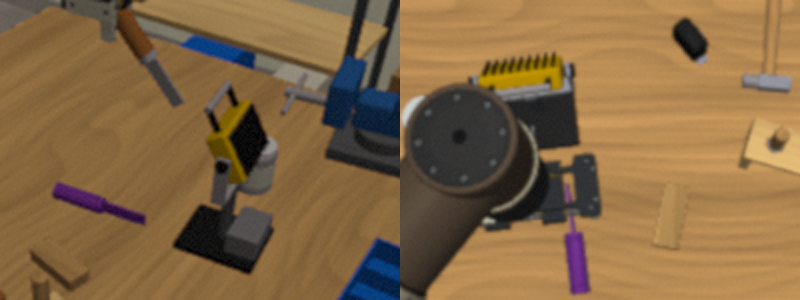

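The scene crop shows the chisel leaning about 45°, with its edge at (180,103) in front of and above the lamp. I'll make the final descent to the beam.

```bash
python3 -m creep '{"translation":[[-5,4,-15],[-5,4,-20],[-5,4,-25],[-2,0,-25],[0,0,-20],[0,0,-13],[0,0,0],[0,0,0]],"spin":[0,0,0,0,0,0,0,0],"gripper":[0,0,0,0,0,0,0,0]}' 60
python3 - <<'E'
from h import *
a=grab('scene');P={}
for l in('chisel_edge','chisel','lamp_face','lamp_bar','lamp_stand'):
  r=nets.pinpoint('scene',l)[:4];print(l,[(np.round(x['centre'],4).tolist(),round(x['confidence'],2)) for x in r])
  P[l]=[np.array(x['centre']) for x in r if l in('lamp_stand','lamp_bar','lamp_face') or x['centre'][2]>.08]
A0=np.array([.604,.232,.22]);y=.135;t=.51
X=np.array([np.cos(y)*np.cos(t),np.sin(y)*np.cos(t),np.sin(t)]);Y=np.array([-np.sin(y),np.cos(y),0]);Z=np.cross(X,Y)
F=A0-.02*X
for e in P['chisel_edge']:print('edge in face',np.round([(e-F)@X,(e-F)@Y,(e-F)@Z],3))
if P['chisel'] and P['chisel_edge']:
  v=P['chisel'][0]-P['chisel_edge'][0];print('lean',np.degrees(np.arccos(v[2]/np.linalg.norm(v))))
A=cv2.resize(a['img'][90:240,200:400],(800,600),interpolation=cv2.INTER_CUBIC)
cv2.imwrite('pics/c8.png',A[:,:,::-1])
E
```

```text
t: 20.2
eef_pos: [0.3697, 0.2026, 0.2465]
ee_rot: [3.141, -0.0, 0.129]
force: [-0.3, -0.1, -1.6]
width: 0.0333
gripper_force: 60.0
chisel_edge [([0.1874, -0.1871, 0.0135], 0.98), ([0.4632, 0.1841, 0.0176], 0.86), ([0.4846, 0.2178, 0.1494], 0.81)]
chisel [([0.3794, 0.1655, 0.0169], 0.88), ([0.6849, -0.3886, 0.0178], 0.81), ([0.4273, 0.2056, 0.2191], 0.78), ([0.1966, -0.2756, 0.0134], 0.7)]
lamp_face [([0.5906, 0.223, 0.2081], 0.89)]
lamp_bar [([0.5603, 0.2277, 0.2888], 0.59), ([0.4112, -0.0066, -0.0005], 0.29)]
lamp_stand [([0.6041, 0.2339, 0.0002], 0.77)]
edge in face [-0.119  0.002 -0.003]
lean 40.04779026437253
```

View pics/c8.png

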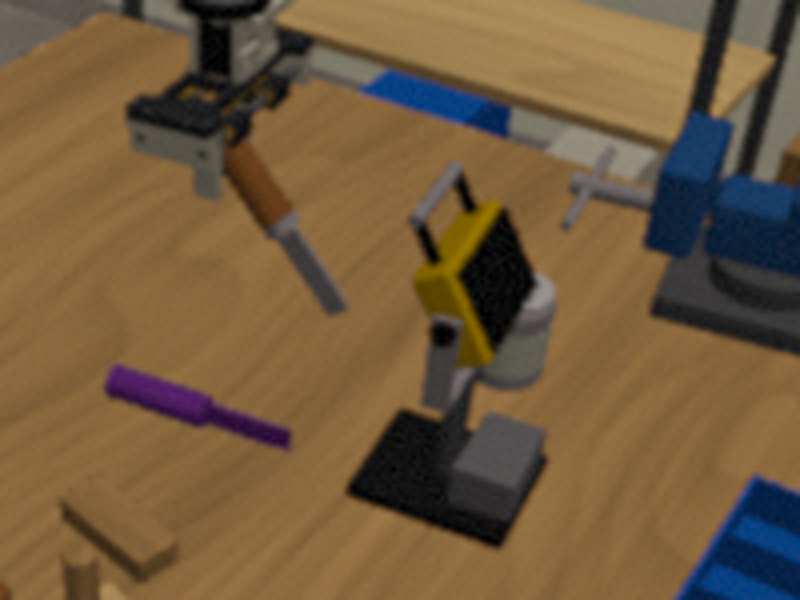

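The edge at (335,310) hangs in the beam, at (-119, 2, -3) mm in the face frame. The lean is 40–45° and nothing touches the chisel, so I'm handing it in.

```bash
python3 -c "
from station import arm
print(arm.job_done())"
```

```text
the job is handed in; nothing more can be done
None
```

The job is handed in at about 20 s of the 48 s allowed, and no verdict came back: the light was set straight ahead and about 30° down, and the chisel was held still at 40–45° with its edge mid-beam, 119 mm in front of the lamp's face.

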